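# Turn a potter's bat over against the stop

## Task

The square plywood bat lies on the table with its grooved underside up. Push it up against the wooden stop until it stands on edge leaning on the stop, then tip it back over so that it finally lies flat on the table in front of the stop, smooth face up. Let go of it, and do not disturb the pot, the bowl or the brush.

Things in the scene. Friction and masses are not known exactly. Their poses are not given: they have to be found in the camera images.
- bat: Plain plywood square, 120 x 120 mm, 12 mm thick, about 0.14 kg (0.1 to 0.2). One face has two pairs of crossing grooves, 9 mm wide and 3 mm deep, the other is smooth. Origin: centre of the smooth face. z: out of the grooved face (straight up at the start, must point straight down at the end); x and y run along its edges. Friction on the table about 0.4 to 0.55.
- bat_center (a point): Centre of the bat's volume, 6 mm from each face; same axes as the bat.
- stop: Fixed waxed wooden stop (friction about 0.25): upright board 260 mm long (its y), 18 mm thick, 70 mm high, with a smooth hollow foot along all its robot side. Origin: on the table, at mid length, in the plane of the board's front face; x points away from the robot, square to the board. The bat starts in front of it, its centre 115 to 135 mm from that face, turned up to 0.25 rad.
- stop_foot (a point): Where the hollow foot starts on the table, mid length: x = -39 mm from the stop's origin. The foot rises through (x, z) = (-27, 10), (-16, 24), (-6, 45) to (0, 70) mm. A bat pushed squarely in +x at its rear edge, low down, climbs it with a few newtons; a pusher that also presses down on that edge can jam it, one that rises a few mm on the way does not.
- stop_top (a point): Top of the stop's front face, mid length, 70 mm high. A bat pushed fully up leans on it by itself, about 30 degrees off upright, its rear edge on the table at the start of the hollow foot, its front edge about 105 mm high and free above the stop.
- pot: Bystander: heavy grey unglazed pot, 156 mm across, 155 mm high, on a turntable. Origin: centre of its underside.
- bowl: Bystander: small terracotta bowl, 100 mm across, 45 mm high. Origin: centre of its underside.
- brush: Bystander: brush lying on the table. Origin: its underside, near its middle.
There are look-alikes about, which are no part of the job. Of the things like the bat, leave any that is turquoise; of the rest the smaller one is meant.

How it is judged:
On the way:
1. the bat stands on edge (tilted 0.85 to 2 rad from its starting face-up attitude), leaning on the stop (angle between bat's own z axis and vertical between 0.85 and 2 rad and contact force between bat and stop above 0.05 N), for 0.2 s.
At the end, for the whole second after the job is handed in: The bat lies still and flat on the table (within 4 degrees, its centre 3 to 9 mm high), smooth face up, in front of the stop: its centre on the robot's side of the stop's face, at most 350 mm from it and at most 200 mm to either side of its middle (angle between bat's own z axis and vertical above 3.07 rad and height (world z) of bat_center between 0.003 and 0.009 m and x of bat_center in the frame of stop between -0.35 and 0 m and y of bat_center in the frame of stop between -0.2 and 0.2 m and linear speed of bat below 0.01 m/s and angular speed of bat below 0.1 rad/s); the robot touches nothing.
It fails at once if the pot is shifted by more than 30 mm (distance of pot from where it was at the start of the episode above 0.03 m).
It fails at once if the bowl is shifted by more than 30 mm (distance of bowl from where it was at the start of the episode above 0.03 m).
It fails at once if the brush is shifted by more than 30 mm (distance of brush from where it was at the start of the episode above 0.03 m).
It also fails if it takes over 54 s, if anything falls off the work surface, if the arm or the gripper's body presses on something with over 40 N, if the wrist force passes 120 N, or if a joint passes its speed limit or range.

## Robot

A 6-joint arm with a two-finger parallel gripper is mounted at the origin on the work surface. World frame = base frame: x ahead of the robot, y to its left, z up, the work surface at z = 0. Lengths are in m, angles in rad, forces in N, time in s.
With the tool pointing down it reaches from about 0.3 to 0.95 m from the base axis. Payload 3.1 kg.
Tool frame: the origin (TCP) lies midway between the tips of the shut fingers; the grasp point (between the pads) lies 19 mm behind it (r.grasp_offset is the distance from the TCP to the grasp point, in m); z points along the fingers, y is the direction in which the jaws open and shut (so a half turn about z gives the same grasp; the last joint's range is limited). The gripper opens to 85 mm and grips with 20 to 120 N. Pads are 22 mm wide; open, the fingers measure 114 mm over their backs; the gripper's body (76 mm by 85 mm) begins 54 mm behind the grasp point. The pads swing forward as they close: fully open they stand 13 mm farther back than shut.
Start: joints at [1.169, 0.308, 1.634, -0, 1.2, -0.07], TCP at [0.204, 0.591, 0.231] pointing down, gripper open.
Joint ranges: [-3.06, 3.06], [-0.79, 1.96], [0.05, 2.63], [-1.19, 4.34], [0.05, 2.64], [-2.94, 2.94]. Speed limits (rad/s): [2.79, 2.79, 3.14, 3.14, 3.14, 3.14].

## Interface

Orientations are given as a rotation vector (axis times angle).
In Python, from station import r gives the robot as it stands.
- The arm moves only by the tool arm_command, never from a script. Its argument "commands" is one flat list of numbers, 7 for each row, row after row: the shift along the world's x, y, z each as a share of 100 cm, from -1 to 1, then the turn, a rotation vector about the world's x, y, z each as a share of 60 degrees, from -1 to 1, then the opening, from 0 (shut) to 1 (fully open). In form: [x, y, z, wx, wy, wz, gripper, x, y, z, wx, wy, wz, gripper, ...]. A call has 1 to 10 rows; each row is the pose to reach, as a shift and turn from the pose commanded when the call began; what a row does not reach only later rows make up. A row lasts 1/10 s, in which the tool goes at most 50 mm and 8.59 degrees, less where a joint would pass 70% of its speed; a pose out of reach is approached as far as the arm can. A call with a number of a shift or a turn outside -1 to 1 is refused whole. A call with a gripper value outside its range is refused whole. The fingers move at their own pace and stop on an object; the grip force is fixed at half the most. Time passes only in rows, so rows that repeat a pose let the fingers close. It gives the time, the measured TCP pose, the force and the opening at its end, in the units of the state.
- r.observe(): the state, without advancing time (a new reading comes with each control period).
- r.grab_frame(name): name is "scene" or "top" or "wrist"; returns the picture (400x640x3 uint8, red, green, blue); there is no depth.
- r.camera_params(name): a dict with "fx", "fy", "cx", "cy" (pixels), "world_to_cam" (4x4, takes a point from world to camera coordinates); the wrist camera has in their place "tool_from_camera" (4x4, takes a point from camera to tool coordinates, whose origin is the TCP and whose axes are the flange's). Camera axes: x right, y up, looking along -z (the intrinsics and any distortion apply to the point x, -y, -z); pixel columns grow to the right and rows downward; lengths in m; the calibration is good to about 2 mm. A picture is of the moment at which its call begins: read the wrist's pose just before it. camera_params takes no time and is no camera call.
- r.hand_in(): hands the job in, once; it reports no verdict.
Trained networks look in the newest picture that a camera, given by its name, has taken for a name from the list of things; names that differ only in an ending like _2 or _b are one class to them, and where a whole thing is asked for, a point or a joint stands for the part that bears it (a point fixed in the world has none). Each returns a list of dicts, best first, with "p" (0 to 1); they miss things now and then, are a little off and sometimes report something else, mostly with a low value. They report only what shows in the picture. A call takes as long as a camera call. They do not tell look-alikes from the thing itself.
- r.trace(camera, thing): "pixels" (400x640 bool, what is visible of it) and "extent" ([left, top, right, bottom] in pixels, round what is visible of it).
The state is a dict: "clock": time; "joints": joint angles; "dq": joint speeds; "effort": joint torques, N m; "position": TCP position; "tool_rot": TCP orientation; "force": force on the tool from outside, world axes, zero at the start; "ft_torque": the same for the moment, N m; "width": finger opening in m.
Only numpy, scipy, OpenCV 4.12 (cv2) and the standard library are available. Lean on these libraries where they do the work, as an engineer would, in place of code of your own. Each camera call takes 0.05 s, during which the arm holds its last target.

## Working session

There is one attempt and no reset: what is moved stays moved. The work goes in short steps, Python scripts to look and compute and a tool call to move; the robot and the scene stay as the last step left them, time stands still between calls to the robot, and variables do not carry over. Pictures are saved under pics/ and viewed, and the job is handed in when it is done.

Besides the shell and the picture viewer there is one more tool, called after "Call:" by a JSON object that holds its "name" and its "arguments". arm_command: Moves the arm, as the interface text tells. Shift numbers are shares of 100 cm and turn numbers shares of 60 degrees, none past 1 either way. Its arguments: {"type":"object","properties":{"commands":{"type":"array","items":{"type":"number","minimum":-1,"maximum":1}}},"required":["commands"]}

```bash
ls; mkdir -p pics; python3 - <<'E'
from station import r
import cv2,numpy as np
print(r.observe())
for n in ["scene","top"]:
    f=r.grab_frame(n); cv2.imwrite(f"pics/{n}0.png",f[:,:,::-1])
    print(n,r.camera_params(n))
    for t in ["bat","stop","pot","bowl","brush"]:
        for d in r.trace(n,t): print(n,t,round(d["p"],2),d["extent"],d["pixels"].sum())
E
```

```text
pics
{'clock': 0.0, 'joints': array([ 1.16930309e+00,  3.09007036e-01,  1.63520964e+00,  2.70430431e-05,
        1.19968329e+00, -6.96938672e-02]), 'dq': array([ 0.00049042,  0.00036857, -0.00068889, -0.00019146, -0.00146491,
       -0.00036681]), 'effort': array([ 6.49904669e-04, -4.15268755e+01, -2.76657182e+01, -1.36850367e-04,
        1.05787511e-02,  1.69269629e-05]), 'position': array([0.20328081, 0.59014221, 0.2300348 ]), 'tool_rot': array([-0.51872369, -3.09789933,  0.00351433]), 'force': array([-0.97010055, -1.27734861, -0.93668229]), 'ft_torque': array([ 0.02187374, -0.00795177, -0.01762422]), 'width': 0.08548941409857083}
scene {'fx': 387.4595642129196, 'fy': 387.4595642129196, 'cx': 320.27163765551495, 'cy': 198.8828969432972, 'world_to_cam': array([[ 0.22039799,  0.97538694,  0.00671179, -0.10505695],
       [-0.69296348,  0.1517317 ,  0.70482559,  0.28896106],
       [ 0.68645928, -0.15999317,  0.70934889, -1.63822837],
       [ 0.        ,  0.        ,  0.        ,  1.        ]])}
scene bat 0.81 [257.6, 211.5, 307.7, 252.9] 1171
scene bat 0.63 [363.8, 219.7, 436.0, 273
[... 445 characters left out ...]
e-02, -9.99662779e-01, -3.33611414e-03,
        -9.63014289e-05],
       [ 9.97726401e-01, -2.59103714e-02,  6.22148071e-02,
        -4.87531132e-01],
       [-6.22802669e-02, -1.72633429e-03,  9.98057207e-01,
        -1.89124129e+00],
       [ 0.00000000e+00,  0.00000000e+00,  0.00000000e+00,
         1.00000000e+00]])}
top bat 0.9 [258.8, 212.3, 295.0, 242.3] 1058
top bat 0.85 [238.6, 129.9, 287.2, 178.8] 1643
top bat 0.61 [334.2, 167.3, 378.2, 205.2] 1062
top stop 0.74 [309.2, 127.1, 380.3, 175.1] 1390
top pot 0.73 [164.4, 136.7, 206.1, 180.8] 1575
top bowl 0.83 [405.4, 211.4, 436.6, 241.8] 581
top bowl 0.55 [311.0, 130.3, 378.0, 175.4] 1397
top brush 0.67 [209.5, 232.1, 220.8, 284.8] 380
```

```bash
python3 - <<'E'
import cv2
a=cv2.imread("pics/top0.png"); cv2.imwrite("pics/topz.png",cv2.resize(a[100:310,140:460],None,fx=2.5,fy=2.5,interpolation=cv2.INTER_CUBIC))
a=cv2.imread("pics/scene0.png"); cv2.imwrite("pics/scenez.png",cv2.resize(a[110:320,180:520],None,fx=2.35,fy=2.35,interpolation=cv2.INTER_CUBIC))
E
```

```text
(no output)
```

View pics/topz.png

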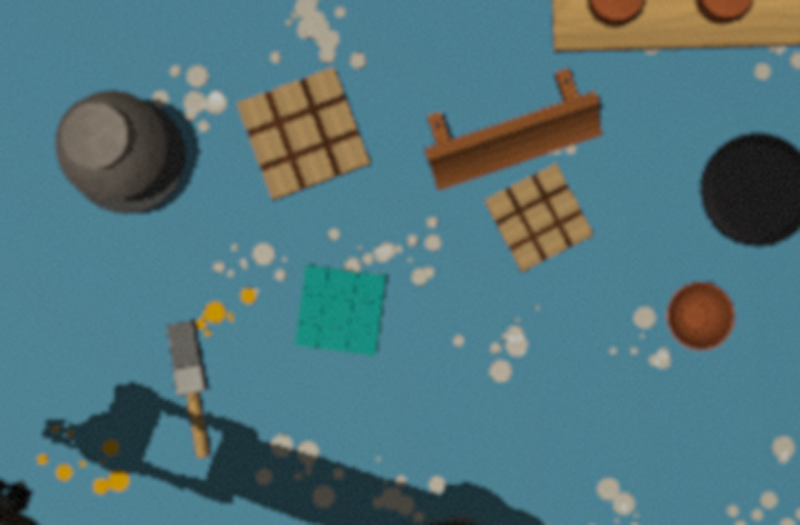

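View pics/scenez.png

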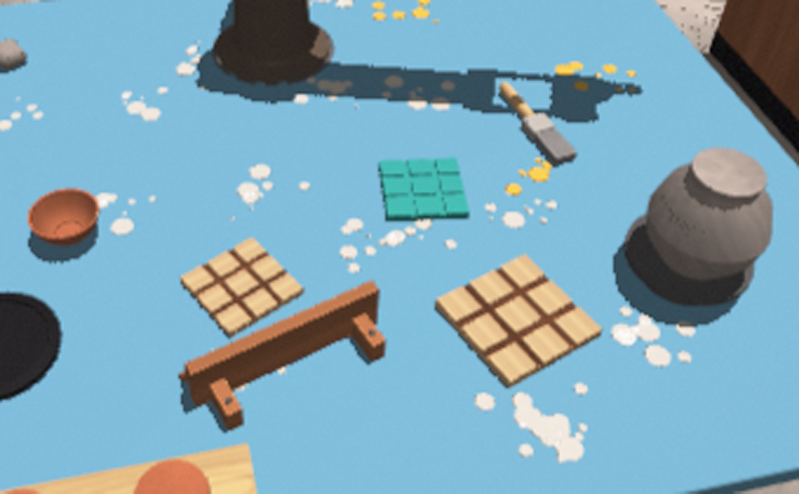

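```bash
cat > h.py <<'E'
from station import r
import cv2,numpy as np
def w2p(n,P):
    c=r.camera_params(n);P=np.atleast_2d(P);q=(c["world_to_cam"]@np.c_[P,np.ones(len(P))].T).T
    return np.c_[c["cx"]-c["fx"]*q[:,0]/q[:,2],c["cy"]+c["fy"]*q[:,1]/q[:,2]]
def p2w(n,uv,z):
    c=r.camera_params(n);M=c["world_to_cam"];R=M[:3,:3];o=-R.T@M[:3,3];out=[]
    for u,v in np.atleast_2d(uv):
        d=R.T@np.array([(u-c["cx"])/c["fx"],-(v-c["cy"])/c["fy"],-1]);out.append(o+d*(z-o[2])/d[2])
    return np.array(out)
E
python3 - <<'E'
from h import *
r.grab_frame("top")
m=[d for d in r.trace("top","bat") if d["extent"][0]>320][0]["pixels"].astype(np.uint8)
c,_=cv2.findContours(m,0,2); c=max(c,key=cv2.contourArea)[:,0].astype(float)
W=p2w("top",c,0.012)[:,:2]*1000
rc=cv2.minAreaRect(W.astype(np.float32)); print(rc, cv2.boxPoints(rc), W.mean(0))
z=lambda a:np.array(a)/2.5+np.array([140,100])
print("bat zoom",p2w("top",z([(485,200),(556,165),(592,233),(523,270)]),0.012).round(4))
print("foot?",p2w("top",z([(437,190),(602,135)]),0.0).round(4))
print("topback?",p2w("top",z([(427,151),(598,95)]),0.07).round(4))
a=cv2.imread("pics/top0.png"); cv2.imwrite("pics/t2.png",cv2.resize(a[120:215,300:390],None,fx=6,fy=6,interpolation=cv2.INTER_CUBIC))
E
```

```text
((540.5350341796875, -138.53366088867188), (124.19866943359375, 120.91085815429688), 24.91240882873535) [[ 458.7481   -109.86169 ]
 [ 509.67963  -219.52213 ]
 [ 622.32196  -167.20563 ]
 [ 571.39044   -57.545197]] [ 540.04342859 -138.05214837]
bat zoom [[ 0.5681 -0.0591  0.012 ]
 [ 0.6174 -0.1655  0.012 ]
 [ 0.5151 -0.2155  0.012 ]
 [ 0.4631 -0.1122  0.012 ]]
foot? [[ 0.5861  0.0116  0.    ]
 [ 0.6621 -0.2364  0.    ]]
topback? [[ 0.6349  0.0236  0.07  ]
 [ 0.7096 -0.2245  0.07  ]]
```

View pics/t2.png

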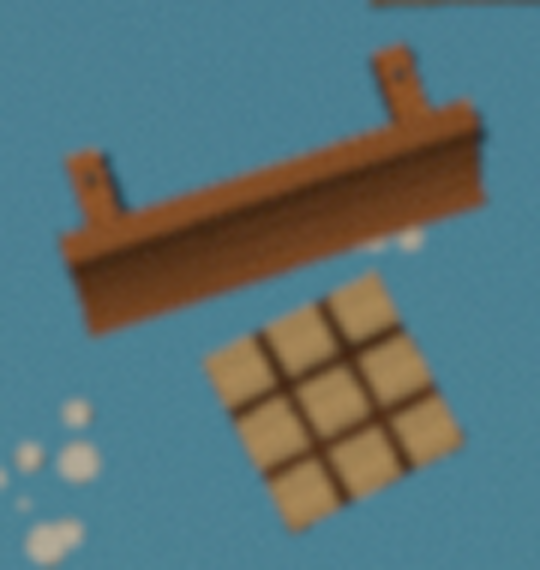

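Call:
{"name": "arm_command", "arguments": {"commands": [0.225, -0.763, 0, 0, 0, 0.6, 1, 0.225, -0.763, 0, 0, 0, 0.6, 1, 0.225, -0.763, 0, 0, 0, 0.6, 1, 0.225, -0.763, 0, 0, 0, 0.6, 1, 0.225, -0.763, 0, 0, 0, 0.6, 1, 0.225, -0.763, 0, 0, 0, 0.6, 1, 0.225, -0.763, 0, 0, 0, 0.6, 1, 0.225, -0.763, 0, 0, 0, 0.6, 1, 0.225, -0.763, 0, 0, 0, 0.6, 1, 0.225, -0.763, 0, 0, 0, 0.6, 1]}}

```text
clock: 1.7
position: [0.3447, 0.112, 0.2319]
tool_rot: [-0.465, 3.105, 0.0]
force: [1.6, 0.4, 0.3]
width: 0.0851
```

Call:
{"name": "arm_command", "arguments": {"commands": [0.084, -0.285, 0, 0, 0, 0, 1, 0.084, -0.285, 0, 0, 0, 0, 1, 0.084, -0.285, 0, 0, 0, 0, 1, 0.084, -0.285, 0, 0, 0, 0, 1, 0.084, -0.285, 0, 0, 0, 0, 1, 0.084, -0.285, 0, 0, 0, 0, 1, 0.084, -0.285, -0.05, 0, 0, 0, 1, 0.084, -0.285, -0.1, 0, 0, 0, 1, 0.084, -0.285, -0.13, 0, 0, 0, 1, 0.084, -0.285, -0.13, 0, 0, 0, 1]}}

```text
clock: 2.7
position: [0.4241, -0.1694, 0.0969]
tool_rot: [0.462, -3.098, -0.01]
force: [-0.6, 0.4, -0.1]
width: 0.0854
```

```bash
cat > look.py <<'E'
from h import *
import sys
k=sys.argv[1]
print({a:np.round(b,4) for a,b in r.observe().items() if a in("clock","position","tool_rot","force","width")})
s=cv2.resize(r.grab_frame("scene")[160:340,220:480,::-1],None,fx=2,fy=2,interpolation=cv2.INTER_CUBIC)
t=cv2.resize(r.grab_frame("top")[100:280,270:470,::-1],None,fx=2,fy=2,interpolation=cv2.INTER_CUBIC)
cv2.imwrite(f"pics/{k}.png",np.hstack([s[:, :400],t]))
w=r.grab_frame("wrist"); cv2.imwrite(f"pics/{k}w.png",w[:,:,::-1])
E
python3 look.py a
```

```text
{'clock': np.float64(2.7), 'position': array([ 0.4241, -0.1694,  0.0969]), 'tool_rot': array([ 0.4618, -3.0984, -0.0101]), 'force': array([-0.6371,  0.3687, -0.096 ]), 'width': np.float64(0.0854)}
```

View pics/a.png

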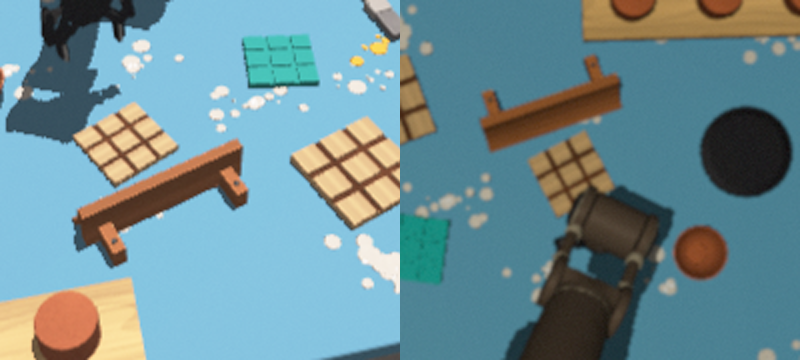

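View pics/aw.png

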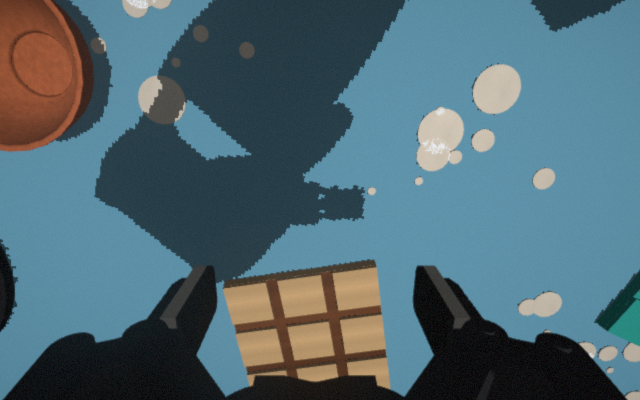

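```bash
python3 - <<'E'
from h import *
from scipy.spatial.transform import Rotation as Ro
print("bowl",p2w("top",[(421,226.5)],0.02).round(3))
c=r.camera_params("wrist");T=np.array(c["tool_from_camera"]);print(T.round(3), c["fx"],c["cx"],c["cy"])
s=r.observe();R=Ro.from_rotvec(s["tool_rot"]).as_matrix();p=s["position"]
for u,v in [(223,285),(376,263),(388,386)]:
    d=R@T[:3,:3]@np.array([(u-c["cx"])/c["fx"],-(v-c["cy"])/c["fy"],-1]);o=p+R@T[:3,3]
    P=o+d*(0.012-o[2])/d[2]; q=P[:2]-[.658,-.103]; a=.297
    print(P.round(4), "stop frame",(q@[np.cos(a),np.sin(a)]).round(4),(q@[-np.sin(a),np.cos(a)]).round(4))
q=p[:2]-[.658,-.103];print("tcp",q@[np.cos(a),np.sin(a)],q@[-np.sin(a),np.cos(a)])
E
```

```text
bowl [[ 0.388 -0.372  0.02 ]]
[[-0.     0.95   0.312  0.081]
 [ 1.     0.     0.    -0.   ]
 [-0.     0.312 -0.95  -0.144]
 [ 0.     0.     0.     1.   ]] 343.59846557518455 314.6260547345058 200.64474397733127
[ 0.5143 -0.2218  0.012 ] stop frame -0.1722 -0.0715
[ 0.461  -0.1138  0.012 ] stop frame -0.1916 0.0473
[ 0.5713 -0.062   0.012 ] stop frame -0.0709 0.0645
tcp -0.2383277510526069 0.0008456072378145902
```

Call:
{"name": "arm_command", "arguments": {"commands": [0, 0, -0.05, 0, 0, 0, 1, 0, 0, -0.09, 0, 0, 0, 1, 0, 0, -0.1, 0, 0, 0, 1, 0, 0, -0.103, 0, 0, 0, 1, 0, 0, -0.103, 0, 0, 0, 1, 0, 0, -0.103, 0, 0, 0, 1]}}

```text
clock: 3.45
position: [0.4307, -0.1724, 0.0005]
tool_rot: [-0.464, 3.103, -0.005]
force: [-0.7, 0.3, 0.4]
width: 0.0854
```

```bash
python3 look.py b
```

```text
{'clock': np.float64(3.45), 'position': array([ 0.4307, -0.1724,  0.0005]), 'tool_rot': array([-0.4637,  3.1031, -0.0045]), 'force': array([-0.7002,  0.3047,  0.4079]), 'width': np.float64(0.0854)}
```

View pics/bw.png

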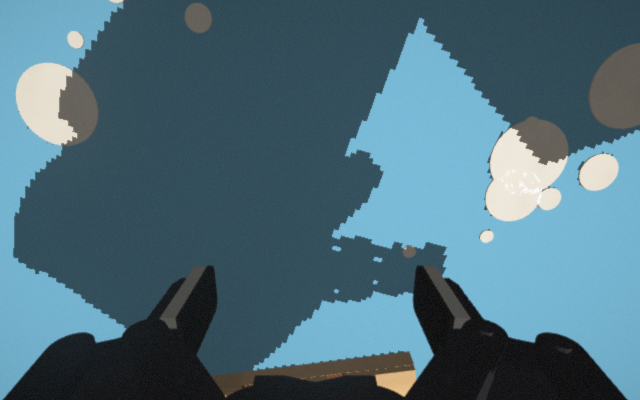

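View pics/b.png

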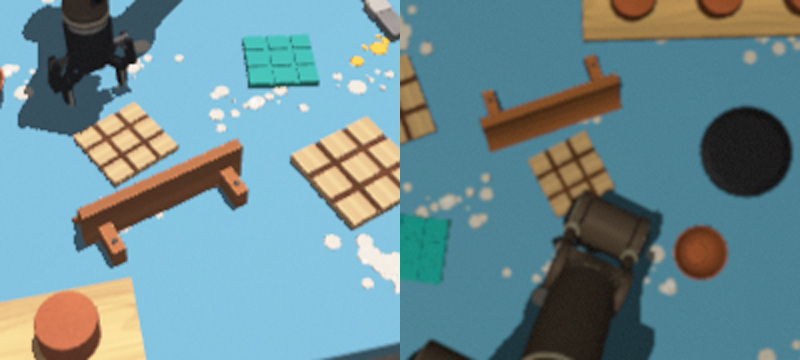

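Call:
{"name": "arm_command", "arguments": {"commands": [0, 0, -0.004, 0, 0, 0, 1, 0, 0, -0.008, 0, 0, 0, 1, 0.01, 0.003, -0.008, 0, 0, 0, 1, 0.02, 0.006, -0.008, 0, 0, 0, 1, 0.028, 0.0085, -0.008, 0, 0, 0, 1, 0.036, 0.011, -0.008, 0, 0, 0, 1, 0.044, 0.0135, -0.008, 0, 0, 0, 1, 0.05, 0.0153, -0.008, 0, 0, 0, 1, 0.057, 0.0175, -0.008, 0, 0, 0, 1, 0.057, 0.0175, -0.008, 0, 0, 0, 1]}}

```text
clock: 4.6
position: [0.4868, -0.1538, -0.0095]
tool_rot: [-0.465, 3.106, -0.001]
force: [-0.2, -0.6, 0.3]
width: 0.0852
```

```bash
python3 look.py c
```

```text
{'clock': np.float64(4.6), 'position': array([ 0.4868, -0.1538, -0.0095]), 'tool_rot': array([-4.6460e-01,  3.1055e+00, -1.2000e-03]), 'force': array([-0.1505, -0.6212,  0.3226]), 'width': np.float64(0.0852)}
```

View pics/c.png

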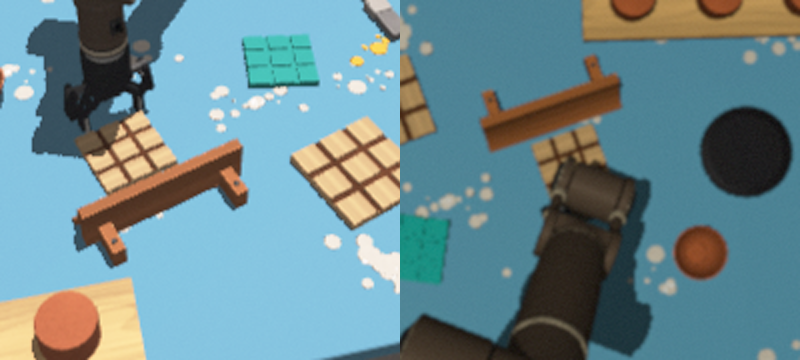

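View pics/cw.png

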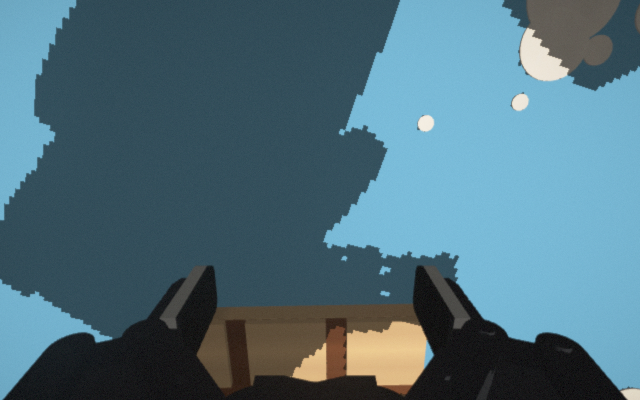

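```bash
cat > wp.py <<'E'
from h import *
import sys
from scipy.spatial.transform import Rotation as Ro
def wp(uv,z):
    c=r.camera_params("wrist");T=np.array(c["tool_from_camera"])
    s=r.observe();R=Ro.from_rotvec(s["tool_rot"]).as_matrix();p=s["position"];o=p+R@T[:3,3];a=.297
    for u,v in uv:
        d=R@T[:3,:3]@np.array([(u-c["cx"])/c["fx"],-(v-c["cy"])/c["fy"],-1])
        P=o+d*(z-o[2])/d[2]; q=P[:2]-[.658,-.103]
        print((u,v),P.round(4),"stop",(q@[np.cos(a),np.sin(a)]).round(4),(q@[-np.sin(a),np.cos(a)]).round(4))
    q=p[:2]-[.658,-.103];print("tcp stop",(q@[np.cos(a),np.sin(a)]).round(4),(q@[-np.sin(a),np.cos(a)]).round(4))
E
python3 - <<'E'
from wp import *
wp([(220,322),(310,321),(410,319)],.012); wp([(220,306),(410,304),(427,330)],0)
E
```

```text
(220, 322) [ 0.51   -0.1886  0.012 ] stop -0.1666 -0.0385
(310, 321) [ 0.4984 -0.1522  0.012 ] stop -0.167 -0.0004
(410, 319) [ 0.4851 -0.1121  0.012 ] stop -0.168 0.0419
tcp stop -0.1799 0.0019
(220, 306) [ 0.5115 -0.1915  0.    ] stop -0.166 -0.0417
(410, 304) [ 0.4851 -0.1087  0.    ] stop -0.167 0.0451
(427, 330) [ 0.496  -0.0957  0.    ] stop -0.1528 0.0543
tcp stop -0.1799 0.0019
```

Call:
{"name": "arm_command", "arguments": {"commands": [0.0067, 0.002, 0, 0, 0, 0, 1, 0.0134, 0.0041, 0, 0, 0, 0, 1, 0.02, 0.0061, 0, 0, 0, 0, 1, 0.0268, 0.0082, 0.001, 0, 0, 0, 1, 0.0335, 0.0102, 0.001, 0, 0, 0, 1, 0.04, 0.0123, 0.002, 0, 0, 0, 1, 0.0469, 0.0143, 0.002, 0, 0, 0, 1, 0.0536, 0.0164, 0.003, 0, 0, 0, 1, 0.0603, 0.0184, 0.003, 0, 0, 0, 1, 0.067, 0.0205, 0.003, 0, 0, 0, 1]}}

```text
clock: 5.75
position: [0.5537, -0.1332, -0.0065]
tool_rot: [-0.464, 3.106, -0.001]
force: [-0.4, 0.6, -0.6]
width: 0.0855
```

```bash
python3 look.py d
```

```text
{'clock': np.float64(5.75), 'position': array([ 0.5537, -0.1332, -0.0065]), 'tool_rot': array([-4.6360e-01,  3.1056e+00, -8.0000e-04]), 'force': array([-0.4151,  0.6274, -0.5975]), 'width': np.float64(0.0855)}
```

View pics/d.png

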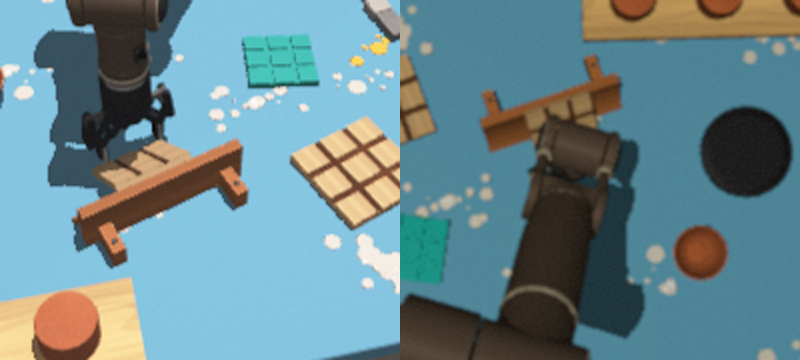

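View pics/dw.png

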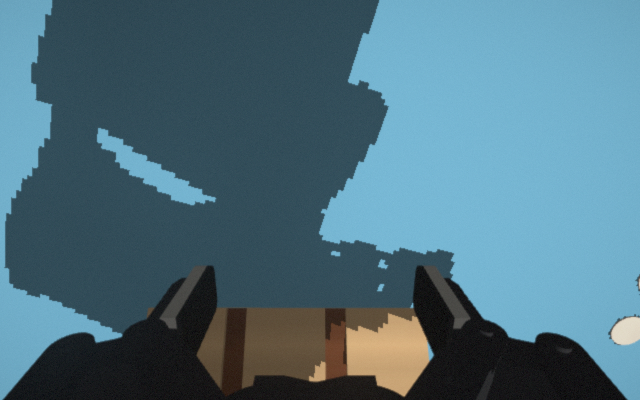

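Call:
{"name": "arm_command", "arguments": {"commands": [0.006, 0.0018, 0.0005, 0, 0, 0, 1, 0.012, 0.0037, 0.001, 0, 0, 0, 1, 0.018, 0.0055, 0.002, 0, 0, 0, 1, 0.024, 0.0073, 0.003, 0, 0, 0, 1, 0.03, 0.0092, 0.004, 0, 0, 0, 1, 0.035, 0.0107, 0.005, 0, 0, 0, 1, 0.039, 0.0119, 0.005, 0, 0, 0, 1, 0.042, 0.0128, 0.005, 0, 0, 0, 1, 0.042, 0.0128, 0.005, 0, 0, 0, 1]}}

```text
clock: 6.8
position: [0.595, -0.1204, -0.0017]
tool_rot: [-0.464, 3.106, -0.0]
force: [-0.4, 0.4, 0.5]
width: 0.0853
```

```bash
python3 look.py e
```

```text
{'clock': np.float64(6.8), 'position': array([ 0.595 , -0.1204, -0.0017]), 'tool_rot': array([-4.6410e-01,  3.1064e+00, -2.0000e-04]), 'force': array([-0.3608,  0.436 ,  0.4706]), 'width': np.float64(0.0853)}
```

View pics/e.png

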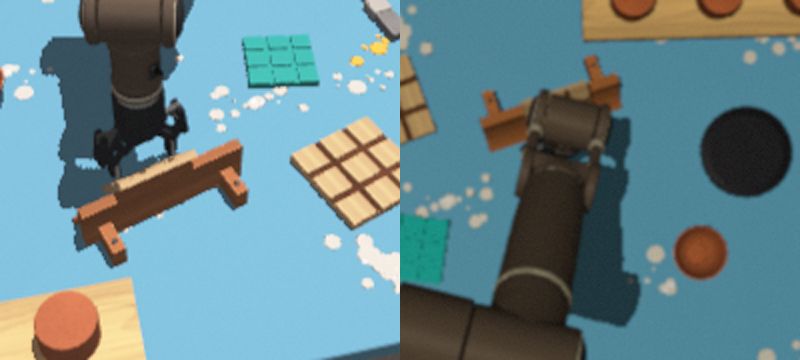

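View pics/ew.png

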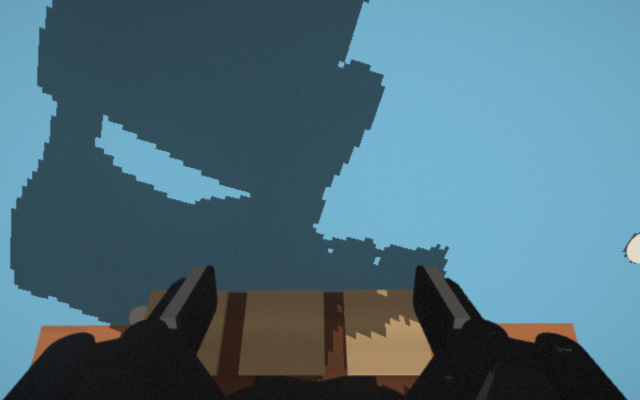

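```bash
python3 - <<'E'
from wp import *
wp([(41,326),(575,324)],0.0); wp([(300,291)],0.006);wp([(300,376)],0.04)
E
```

```text
(41, 326) [ 0.6644 -0.2415  0.    ] stop -0.0344 -0.1343
(575, 324) [0.586  0.0112 0.    ] stop -0.0354 0.1302
tcp stop -0.0656 0.0018
(300, 291) [ 0.6039 -0.1251  0.006 ] stop -0.0582 -0.0052
tcp stop -0.0656 0.0018
(300, 376) [ 0.6178 -0.1196  0.04  ] stop -0.0433 -0.0041
tcp stop -0.0656 0.0018
```

Call:
{"name": "arm_command", "arguments": {"commands": [0.003, 0.0009, 0.001, 0, 0, 0, 1, 0.006, 0.0018, 0.001, 0, 0, 0, 1, 0.009, 0.0027, 0.002, 0, 0, 0, 1, 0.0095, 0.003, 0.002, 0, 0, 0, 1, 0.0095, 0.003, 0.002, 0, 0, 0, 1]}}

```text
clock: 7.45
position: [0.6044, -0.1175, 0.0005]
tool_rot: [-0.464, 3.106, -0.0]
force: [-0.8, -0.1, 0.1]
width: 0.0854
```

```bash
python3 look.py f
```

```text
{'clock': np.float64(7.45), 'position': array([ 6.044e-01, -1.175e-01,  5.000e-04]), 'tool_rot': array([-4.6410e-01,  3.1064e+00, -5.0000e-04]), 'force': array([-0.8257, -0.083 ,  0.0568]), 'width': np.float64(0.0854)}
```

View pics/f.png

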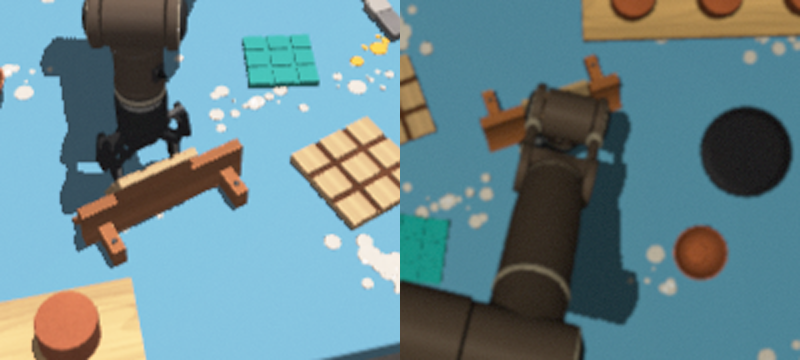

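View pics/fw.png

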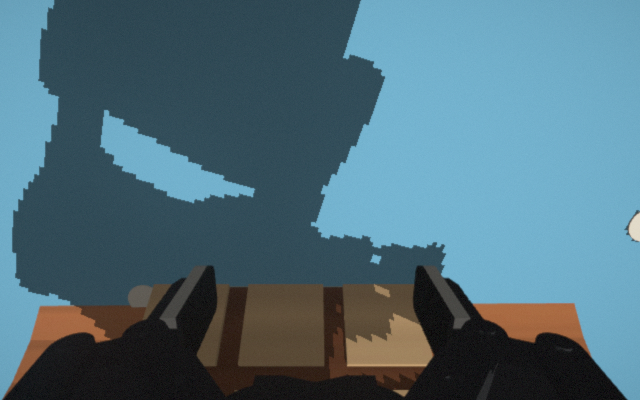

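```bash
python3 - <<'E'
from wp import *
wp([(40,305),(573,303)],0.0); wp([(300,286)],0.006)
# predict scene pixels of top edge for leaning pose, stop origin moved
a=.297;X=np.array([np.cos(a),np.sin(a)]);Y=np.array([-X[1],X[0]]);O=np.array([.662,-.102])
for ang,x0 in [(61,-.039),(52,-.045),(45,-.05)]:
    t=np.radians(ang);g=[]
    for y in(-.06,.06):
        b=O+X*(x0+.12*np.cos(t))+Y*y; g.append([*b,.12*np.sin(t)])
        b2=b-X*.012*np.sin(t);g.append([*b2,.12*np.sin(t)+.012*np.cos(t)])
    print(ang,((w2p("scene",g)-[220,160])*2).round(0).tolist())
print(((w2p("scene",[[*(O+Y*y),.07] for y in(-.13,.13)])-[220,160])*2).round(0).tolist())
import cv2
a=cv2.imread("pics/f.png");cv2.imwrite("pics/f2.png",cv2.resize(a[120:280,50:270],None,fx=3.5,fy=3.5))
E
```

```text
(40, 305) [ 0.6636 -0.241   0.    ] stop -0.0351 -0.1336
(573, 303) [0.586  0.0091 0.    ] stop -0.0361 0.1283
tcp stop -0.0556 0.0018
(300, 286) [ 0.6122 -0.1225  0.006 ] stop -0.0495 -0.0052
tcp stop -0.0556 0.0018
61 [[127.0, 183.0], [123.0, 175.0], [203.0, 150.0], [199.0, 142.0]]
52 [[131.0, 193.0], [127.0, 184.0], [206.0, 159.0], [203.0, 151.0]]
45 [[133.0, 200.0], [130.0, 192.0], [208.0, 166.0], [206.0, 158.0]]
[[77.0, 209.0], [237.0, 138.0]]
```

View pics/f2.png

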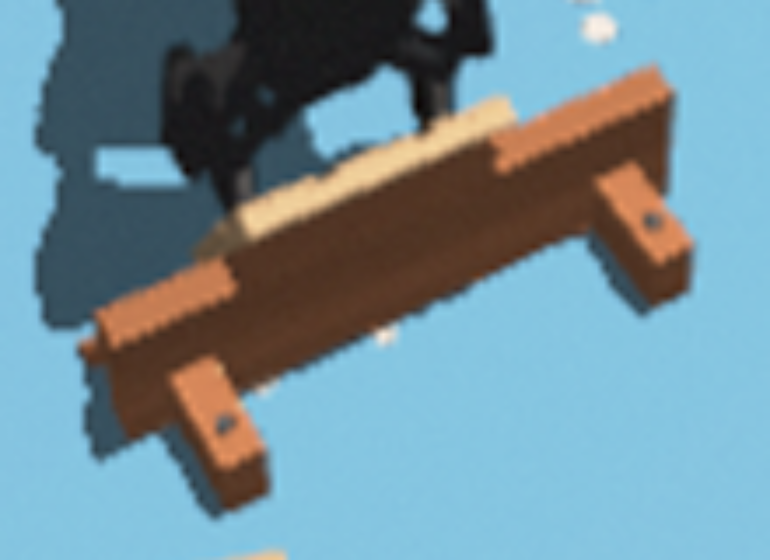

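Call:
{"name": "arm_command", "arguments": {"commands": [0.002, 0.0006, 0, 0, 0, 0, 1, 0.004, 0.0012, 0, 0, 0, 0, 1, 0.005, 0.0015, 0, 0, 0, 0, 1, 0.005, 0.0015, 0, 0, 0, 0, 1]}}

```text
clock: 8.0
position: [0.6085, -0.116, 0.0002]
tool_rot: [0.464, -3.106, -0.0]
force: [-2.4, -1.3, 1.2]
width: 0.0854
```

```bash
python3 look.py g; python3 - <<'E'
import cv2
a=cv2.imread("pics/g.png");cv2.imwrite("pics/g2.png",cv2.resize(a[120:280,50:270],None,fx=3.5,fy=3.5))
E
```

```text
{'clock': np.float64(8.0), 'position': array([ 6.085e-01, -1.160e-01,  2.000e-04]), 'tool_rot': array([ 4.6450e-01, -3.1059e+00, -2.0000e-04]), 'force': array([-2.3746, -1.3301,  1.1688]), 'width': np.float64(0.0854)}
```

View pics/g2.png

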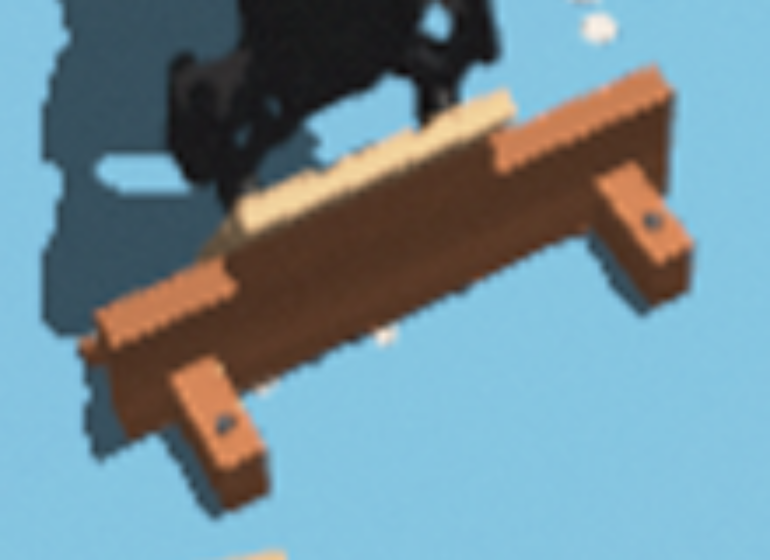

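View pics/gw.png

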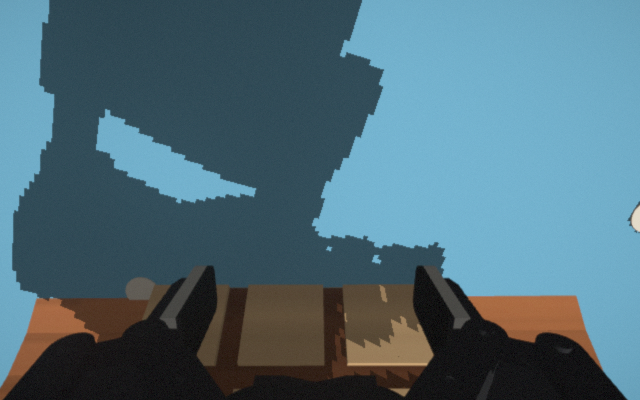

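Call:
{"name": "arm_command", "arguments": {"commands": [-0.005, -0.0015, 0, 0, 0, 0, 1, -0.02, -0.006, 0, 0, 0, 0, 1, -0.05, -0.0153, 0.01, 0, 0, 0, 1, -0.09, -0.0275, 0.03, 0, 0, 0, 1, -0.11, -0.0335, 0.08, 0, 0, 0, 1, -0.11, -0.0335, 0.13, 0, 0, 0, 1, -0.11, -0.0335, 0.18, 0, 0, 0, 1, -0.11, -0.0335, 0.22, 0, 0, 0, 1, -0.11, -0.0335, 0.22, 0, 0, 0, 1]}}

```text
clock: 9.05
position: [0.5046, -0.1515, 0.2288]
tool_rot: [-0.461, 3.091, -0.013]
force: [1.6, 0.3, -0.3]
width: 0.0859
```

```bash
python3 look.py i
```

```text
{'clock': np.float64(9.05), 'position': array([ 0.5046, -0.1515,  0.2288]), 'tool_rot': array([-0.4611,  3.0911, -0.0132]), 'force': array([ 1.5596,  0.2775, -0.3282]), 'width': np.float64(0.0859)}
```

View pics/i.png

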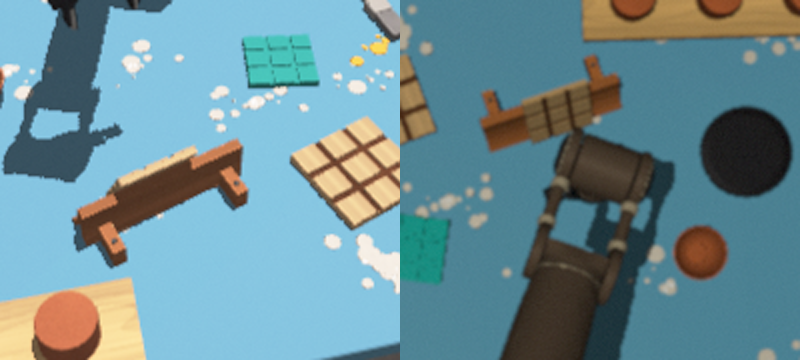

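View pics/iw.png

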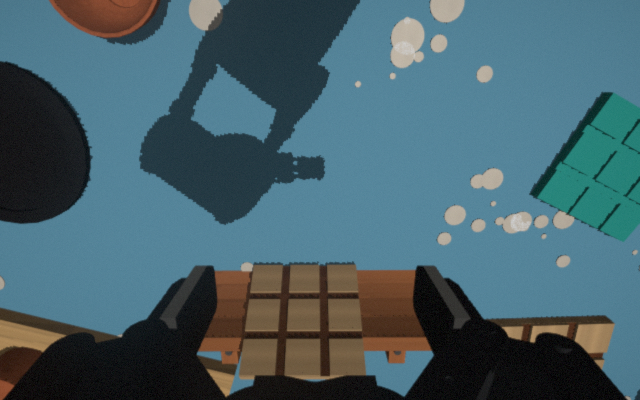

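Call:
{"name": "arm_command", "arguments": {"commands": [0.04, 0.012, 0, 0, 0, 0, 1, 0.08, 0.024, 0, 0, 0, 0, 1, 0.12, 0.0355, 0, 0, 0, 0, 1, 0.16, 0.0475, 0, 0, 0, 0, 1, 0.19, 0.056, 0, 0, 0, 0, 1, 0.203, 0.0595, 0, 0, 0, 0, 1, 0.203, 0.0595, -0.03, 0, 0, 0, 1, 0.203, 0.0595, -0.06, 0, 0, 0, 1, 0.203, 0.0595, -0.06, 0, 0, 0, 1, 0.203, 0.0595, -0.06, 0, 0, 0, 1]}}

```text
clock: 10.2
position: [0.7, -0.0896, 0.1571]
tool_rot: [0.463, -3.102, -0.003]
force: [1.1, -0.3, 1.1]
width: 0.0854
```

```bash
python3 look.py j; python3 -c "
from wp import *
wp([],0)"
```

```text
{'clock': np.float64(10.2), 'position': array([ 0.7   , -0.0896,  0.1571]), 'tool_rot': array([ 0.4632, -3.1018, -0.0032]), 'force': array([ 1.0898, -0.2773,  1.0844]), 'width': np.float64(0.0854)}
tcp stop 0.0468 -0.001
```

View pics/jw.png

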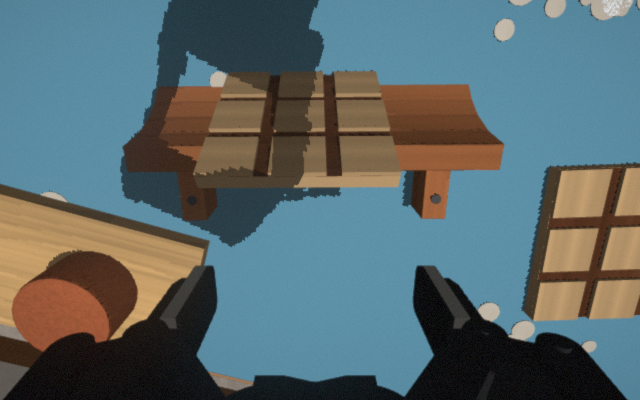

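View pics/j.png

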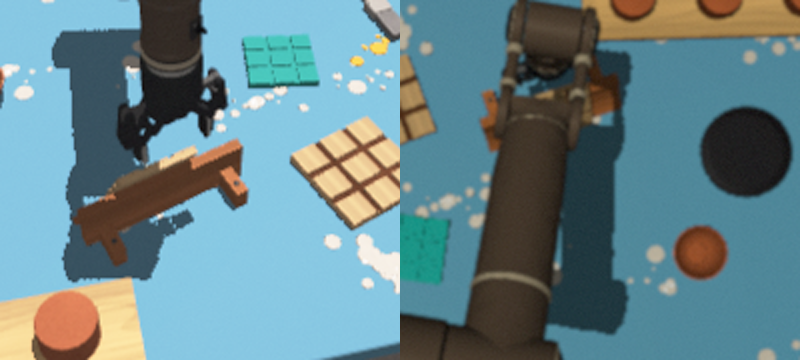

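```bash
python3 -c "
from wp import *
wp([(197,187),(398,185)],.105);wp([(197,174),(398,173)],.11);wp([(130,170),(500,168)],.07)"
```

```text
(197, 187) [ 0.7017 -0.1659  0.105 ] stop 0.0233 -0.0729
(398, 185) [ 0.6648 -0.0495  0.105 ] stop 0.0221 0.0492
tcp stop 0.0468 -0.001
(197, 174) [ 0.6919 -0.1661  0.11  ] stop 0.014 -0.0703
(398, 173) [ 0.657  -0.0538  0.11  ] stop 0.0134 0.0474
tcp stop 0.0468 -0.001
(130, 170) [ 0.7165 -0.2223  0.07  ] stop 0.021 -0.1312
(500, 168) [0.6392 0.0256 0.07  ] stop 0.0197 0.1284
tcp stop 0.0468 -0.001
```

Call:
{"name": "arm_command", "arguments": {"commands": [0.007, -0.0093, 0, 0, 0, 0, 1, 0.007, -0.0093, -0.02, 0, 0, 0, 1, 0.007, -0.0093, -0.04, 0, 0, 0, 1, 0.007, -0.0093, -0.06, 0, 0, 0, 1, 0.007, -0.0093, -0.08, 0, 0, 0, 1, 0.007, -0.0093, -0.085, 0, 0, 0, 1, 0.007, -0.0093, -0.085, 0, 0, 0, 1]}}

```text
clock: 11.05
position: [0.7089, -0.0998, 0.0751]
tool_rot: [0.463, -3.107, -0.0]
force: [0.2, -0.2, -0.4]
width: 0.0858
```

```bash
python3 look.py k; python3 -c "
from wp import *
wp([],0)"
```

```text
{'clock': np.float64(11.05), 'position': array([ 0.7089, -0.0998,  0.0751]), 'tool_rot': array([ 4.6340e-01, -3.1067e+00, -1.0000e-04]), 'force': array([ 0.1824, -0.1889, -0.4441]), 'width': np.float64(0.0858)}
tcp stop 0.0511 -0.0123
```

View pics/kw.png

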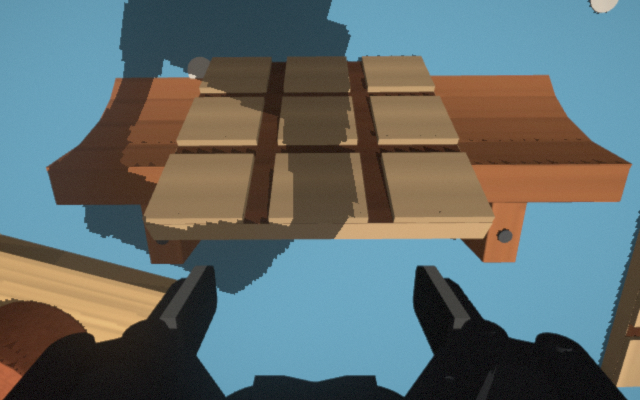

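View pics/k.png

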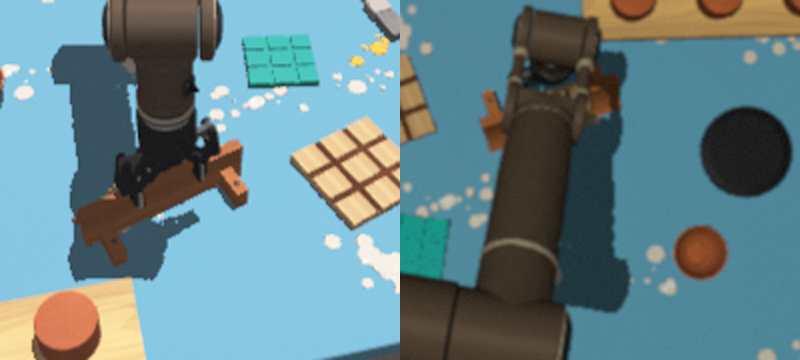

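Call:
{"name": "arm_command", "arguments": {"commands": [-0.01, -0.003, -0.003, 0, 0, 0, 1, -0.02, -0.0061, -0.003, 0, 0, 0, 1, -0.027, -0.0083, -0.003, 0, 0, 0, 1, -0.034, -0.0104, -0.003, 0, 0, 0, 1, -0.04, -0.0122, -0.003, 0, 0, 0, 1, -0.046, -0.0141, -0.003, 0, 0, 0, 1, -0.052, -0.0159, -0.003, 0, 0, 0, 1, -0.058, -0.0177, -0.003, 0, 0, 0, 1, -0.063, -0.0193, -0.003, 0, 0, 0, 1, -0.063, -0.0193, -0.003, 0, 0, 0, 1]}}

```text
clock: 12.2
position: [0.645, -0.1187, 0.0721]
tool_rot: [0.463, -3.106, -0.0]
force: [0.0, -0.1, 0.6]
width: 0.0856
```

```bash
python3 look.py l; python3 -c "
from wp import *
wp([],0)"
```

```text
{'clock': np.float64(12.2), 'position': array([ 0.645 , -0.1187,  0.0721]), 'tool_rot': array([ 4.6340e-01, -3.1063e+00, -5.0000e-04]), 'force': array([ 0.0029, -0.0895,  0.629 ]), 'width': np.float64(0.0856)}
tcp stop -0.0159 -0.0114
```

View pics/lw.png

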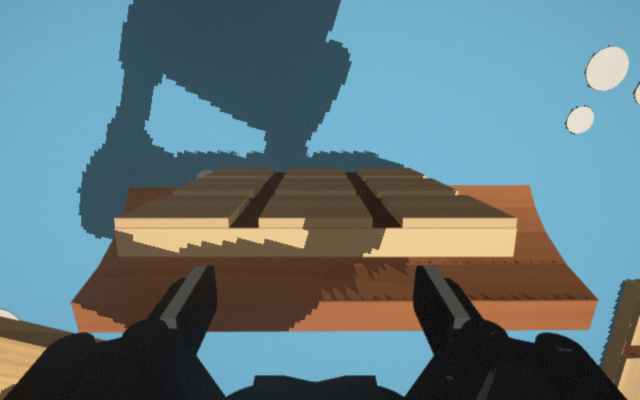

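View pics/l.png

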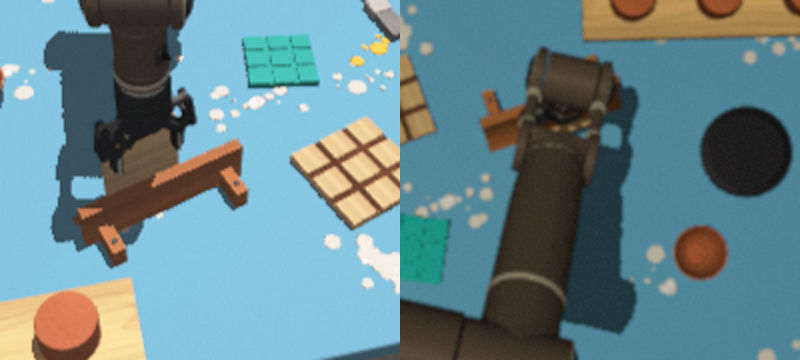

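Call:
{"name": "arm_command", "arguments": {"commands": [-0.006, -0.0018, 0, 0, 0, 0, 1, -0.012, -0.0037, 0, 0, 0, 0, 1, -0.018, -0.0055, 0, 0, 0, 0, 1, -0.024, -0.0073, 0, 0, 0, 0, 1, -0.03, -0.0092, 0, 0, 0, 0, 1, -0.036, -0.011, 0, 0, 0, 0, 1, -0.04, -0.0122, 0, 0, 0, 0, 1, -0.044, -0.0135, 0, 0, 0, 0, 1, -0.044, -0.0135, 0, 0, 0, 0, 1, -0.044, -0.0135, 0, 0, 0, 0, 1]}}

```text
clock: 13.35
position: [0.602, -0.1322, 0.0724]
tool_rot: [-0.464, 3.107, -0.0]
force: [0.3, 0.7, -0.5]
width: 0.0859
```

```bash
python3 look.py m
```

```text
{'clock': np.float64(13.35), 'position': array([ 0.602 , -0.1322,  0.0724]), 'tool_rot': array([-4.6380e-01,  3.1068e+00, -1.0000e-04]), 'force': array([ 0.3363,  0.7292, -0.5214]), 'width': np.float64(0.0859)}
```

View pics/mw.png

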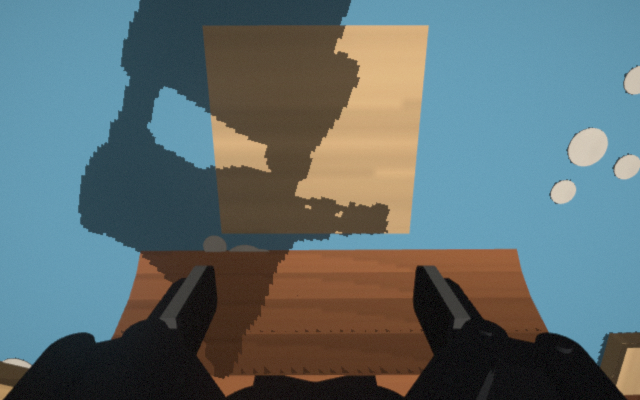

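View pics/m.png

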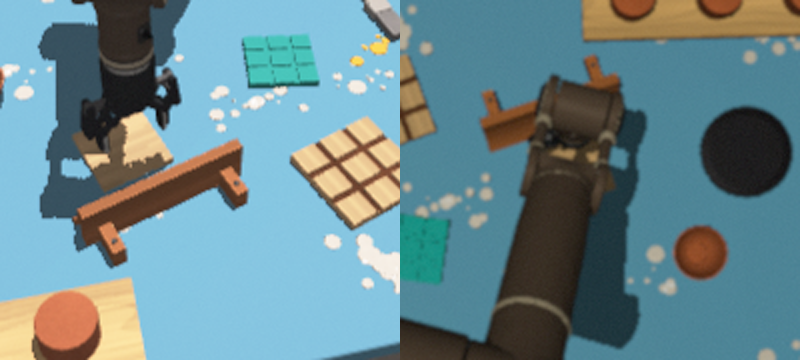

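The wrist view shows the bat lying flat with its smooth face up, at px (205–428, 25–235). It is just in front of the foot, whose edge is at row 250. Next I raise the arm clear and check.

Call:
{"name": "arm_command", "arguments": {"commands": [0, 0, 0.04, 0, 0, 0, 1, 0, 0, 0.09, 0, 0, 0, 1, 0, 0, 0.14, 0, 0, 0, 1, -0.04, 0.08, 0.16, 0, 0, 0, 1, -0.08, 0.13, 0.16, 0, 0, 0, 1, -0.12, 0.18, 0.16, 0, 0, 0, 1, -0.12, 0.2, 0.16, 0, 0, 0, 1, -0.12, 0.2, 0.16, 0, 0, 0, 1, -0.12, 0.2, 0.16, 0, 0, 0, 1, -0.12, 0.2, 0.16, 0, 0, 0, 1]}}

```text
clock: 14.5
position: [0.482, 0.0685, 0.2327]
tool_rot: [-0.467, 3.105, -0.001]
force: [-0.4, -0.3, -0.5]
width: 0.0854
```

```bash
python3 look.py n; python3 - <<'E'
from h import *
for t in ["bat","pot","bowl","brush"]:
    for n in["scene","top"]:
        for d in r.trace(n,t): print(n,t,round(d["p"],2),d["extent"])
m=[d for d in r.trace("top","bat") if 325<np.mean(d["extent"][::2])<390]
for d in m:
    c,_=cv2.findContours(d["pixels"].astype(np.uint8),0,2);c=max(c,key=cv2.contourArea)[:,0].astype(float)
    W=p2w("top",c,.012)[:,:2];rc=cv2.minAreaRect((W*1000).astype(np.float32));q=np.array(rc[0])/1000-[.662,-.102];a=.297
    print(rc,"stop frame",q@[np.cos(a),np.sin(a)],q@[-np.sin(a),np.cos(a)])
E
```

```text
{'clock': np.float64(14.5), 'position': array([0.482 , 0.0685, 0.2327]), 'tool_rot': array([-4.6750e-01,  3.1054e+00, -1.0000e-03]), 'force': array([-0.3959, -0.2626, -0.4557]), 'width': np.float64(0.0854)}
scene bat 0.89 [367.2, 217.9, 436.5, 271.8]
scene bat 0.71 [342.6, 175.9, 378.6, 204.5]
top bat 0.89 [258.7, 209.2, 293.9, 237.3]
top bat 0.63 [235.3, 129.0, 290.3, 179.3]
scene pot 0.73 [454.4, 171.1, 510.8, 229.3]
top pot 0.63 [160.9, 137.5, 208.9, 178.3]
scene bowl 0.91 [192.8, 190.4, 224.5, 213.5]
top bowl 0.98 [406.0, 212.0, 437.6, 242.5]
scene brush 0.87 [391.5, 144.9, 425.7, 176.0]
scene brush 0.26 [192.5, 189.2, 221.5, 214.6]
top brush 0.89 [207.2, 230.4, 221.2, 285.7]
```

View pics/n.png

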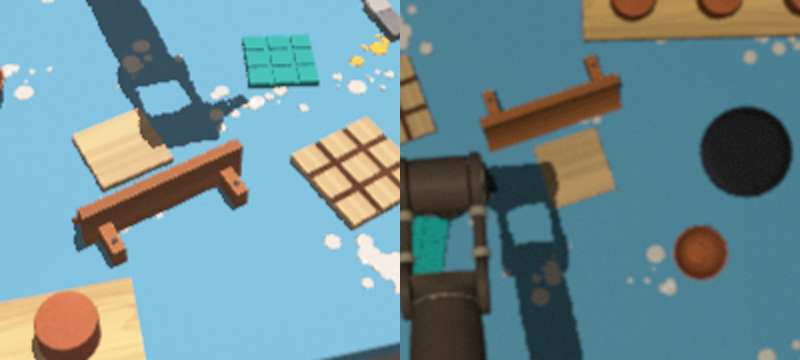

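```bash
python3 - <<'E'
from h import *
z=np.array([(537,152),(595,128),(616,187),(560,207)],float);z[:,0]-=400;uv=z/2+[270,100]
W=p2w("top",uv,.012);q=W[:,:2].mean(0)-[.662,-.102];a=.297
print(W.round(3),np.linalg.norm(np.diff(W,axis=0),axis=1),q@[np.cos(a),np.sin(a)],q@[-np.sin(a),np.cos(a)])
print(np.abs(r.observe()["dq"]).max()); print(r.hand_in())
E
```

```text
[[ 0.582 -0.076  0.012]
 [ 0.624 -0.185  0.012]
 [ 0.514 -0.22   0.012]
 [ 0.48  -0.116  0.012]] [0.11629813 0.11595671 0.1097559 ] -0.12081378165747661 -0.012254723252665752
0.0032544260223038033
the job is handed in; nothing more can be done
None
```

I pushed the small plywood bat squarely up the stop with the open fingers until it leaned there by itself, then backed off. I then reached over the stop, hooked the free edge with both fingers from behind and pulled the bat past upright so it fell flat towards the robot. I raised the arm clear and handed the job in at about 15 s; no verdict was reported.

**Bat:** In the last pictures it lies flat with the smooth face up. Its centre is about 120 mm in front of the stop's face and 12 mm to the side of the middle. The wrist view after the fall shows a small gap between the bat and the foot.

**Bystanders:** The pot, bowl and brush show up where they did at the start, to within about 4 pixels (about 15 mm). The robot touches nothing.

**Checks that disagreed or failed:**
- My first estimate of the stop's position was about 4 mm off. I corrected it from the wrist camera before the final push.
- At the last check the network did not find the smooth-side-up bat, so I read its position from corners picked by eye. Those gave edge lengths of 110 to 116 mm instead of 120 mm.

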